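# Nest the matching brass cup and slide the stock tray into its bay

## Robot

A 6-joint arm with a two-finger parallel gripper is mounted at the origin on a cart in front of the work surface, level with it; the furniture and walls round the work are solid. World frame = base frame: x ahead of the robot, y to its left, z up, the work surface at z = 0. Lengths are in m, angles in rad, forces in N, time in s.
With the tool pointing down it reaches from about 0.3 to 0.875 m from the base axis. Payload 6.4 kg.
Tool frame: the origin (TCP) lies midway between the tips of the shut fingers; the grasp point (between the pads) lies 19 mm behind it (grasp_offset is the distance from the TCP to the grasp point, in m); z points along the fingers, y is the line along which they close (so a half turn about z gives the same grasp; the last joint's range is limited). The gripper opens to 85 mm and grips with 20 to 120 N. Pads are 22 mm wide; open, the fingers measure 114 mm over their backs; the gripper's body (76 mm by 85 mm) begins 54 mm behind the grasp point. The pads swing forward as they close: fully open they stand 13 mm farther back than shut.
Start: joints at [-1.488, 0.181, 1.607, -0, 1.354, -0.206], TCP at [0.164, -0.551, 0.231] pointing down, gripper open.
Joint ranges: [-2.99, 2.99], [-0.89, 2.07], [0.3, 2.58], [-1.14, 4.28], [0, 2.63], [-3.12, 3.12]. Speed limits (rad/s): [2.57, 2.57, 3.01, 3.14, 3.14, 3.14].

## Interface

Orientations are given as a unit quaternion [w, x, y, z].
In Python, from bench import * gives the robot as it stands. The module is installed in compiled form; this text tells all that it offers.
- The arm moves only by the tool servo_tool, never from a script. Its argument "commands" is text: rows parted by semicolons, each of 7 numbers parted by spaces: the turn, a rotation vector about the tool's x, y, z in rad, then the shift along the tool's x, y, z in mm, then the opening, from 0 (shut) to 1 (fully open). In form: wx wy wz dx dy dz claw; .... A call has 1 to 5 rows; each row shifts and turns the commanded pose from where the row before left it, along the tool's axes as they then stand; what a row does not reach is not made up. A row lasts 1/8 s, in which the tool goes at most 62.5 mm and 10.7 degrees, less where a joint would pass 70% of its speed; a pose out of reach is approached as far as the arm can. A call with a gripper value outside its range is refused whole. The fingers move at their own pace and stop on an object; the grip force is fixed at half the most. Time passes only in rows, so rows that do not move let the fingers close. It gives the time, the measured TCP pose, the force, the opening and the grip force at its end, in the units of the state.
- get_obs(): the state, without advancing time (a new reading comes with each control period).
- camera(name): name is "scene" or "top"; returns the picture (400x640x3 uint8, blue, green, red); there is no depth.
- calibration(name): a dict with "fx", "fy", "cx", "cy" (pixels), "R" (3x3) and "t" (3): a world point X has camera coordinates R X + t. Camera axes: x right, y down, z forward; pixel columns grow to the right and rows downward; lengths in m; the calibration is good to about 2 mm. A picture is of the moment at which its call begins. calibration takes no time and is no camera call.
- hand_in(): hands the job in; it is judged then, once.
The state is a dict: "time_s": time; "q": joint angles; "dq": joint speeds; "joint_efforts": joint torques, N m; "eef_pos": TCP position; "eef_rot": TCP orientation; "wrist_force": force on the tool from outside, world axes, zero at the start; "torque": the same for the moment, N m; "opening": opening from 0.0 (shut) to 1.0 (fully open); "grasp_force": force on a finger pad.
Only numpy, scipy, OpenCV 4.12 (cv2) and the standard library are available. Lean on these libraries where they do the work, as an engineer would, in place of code of your own. Each camera call takes 0.05 s, during which the arm holds its last target. There are 200 camera calls.

## Task

Put away the brass tea-light cups: nest the loose tapered brass cup upright inside its twin, which stands in the white tray, and leave the straight-sided brass pot where it is, because it does not nest. Then slide the tray along the table, without lifting it, into the bay under the small wooden riser until it is fully home against the back, its front edge level with the tips of the two splayed wooden cheeks. Leave the two glass tumblers alone.

Things in the scene. Friction and masses are not known exactly. Their poses are not given: they have to be found in the camera images.
- riser: Fixed wooden riser with a roofed bay open to its -x side. Origin on the table where the tray's centre stands when fully home; +x points into the bay, z up. Bay 154 mm wide (y -77 to 77), 84 mm high, back wall face at x = 70 mm, no floor (the tray slides on the table). The roof, top 96 mm up with two tea lights fixed on it, covers only x = -9 to 85 mm. Outside half-width 95 mm (cheek tips 111 mm).
- riser_mouth (a point): Point on the table midway between the tips of the riser's two cheeks, at x = -70 mm in the riser's frame. The cheeks are low open-topped guides, 34 mm high, 12 mm thick, of waxed slippery wood: they start at the bay's side walls just in front of the roof and splay straight outwards by 22 mm a side over 63 mm up to these tips. With the tray home, its front lip is level with this point.
- tray: White loose tray, 140 mm (x) by 150 mm (y), 0.45 kg, on the table in front of the bay, roughly lined up. Origin at the centre of its underside, +x towards the bay. Floor 4 mm thick, side and rear walls 14 mm high. A low brass ring (inner radius 25 mm, top 10 mm up) at x = 30 mm, y = 0 holds the lower cup. Fully home: origin on the riser's origin, axes parallel, 2 mm play a side.
- tray_lip (a point): Middle of the outer face of the tray's front lip (x = -70 mm in the tray's frame), 15 mm above its underside. The lip is a plain upright wall over the tray's full width, 30 mm high, 6 mm thick, with a thin brass strip; pushing it towards +x slides the tray in.
- tray_cup: Tapered brass tea-light cup, open top, standing upright in the tray's ring. 46 mm high, outer radius 22 mm at the foot and 31 mm at the rim, inner radius 29 mm at the rim. Origin at the centre of its underside, z up; 0.13 kg.
- loose_cup: Twin of the tray cup (46 mm high, outer radius 22 mm at the foot, 31 mm at the rim, 0.13 kg), upright and loose on the table left or right of the tray. Origin at the centre of its underside, z up. Nested, its underside stands about 20 mm above the other's underside, so its top 20 mm stay free. Can be held across the outside of the rim (63 mm).
- straight_pot: Straight-sided brass pot, open top, 62 mm across, 48 mm high, standing loose on the table on the side where the loose tapered cup is not. Does not nest; must stay where it is. Origin at the centre of its underside.
- tumbler_a: Ribbed green glass tumbler, 70 mm across, 97 mm high, at the left side of the table; must stay where it is. Origin at the centre of its underside.
- tumbler_b: A second such tumbler, next to it; must stay where it is. Origin at the centre of its underside.
Not all that is in view belongs to the job. Leave any black or red look-alike of the tray_cup alone.

How it is judged:
On the way, in this order (a step that is already met when the one before it is completed fails the run):
1. the loose tapered cup is nested upright in the cup in the tray, while the tray is still out of the bay (horizontal distance between loose_cup and tray_cup below 0.006 m and z of loose_cup in the frame of tray_cup between 0.01 and 0.027 m and angle between each of loose_cup, tray_cup's own z axis and vertical below 0.12 rad and z of tray_cup in the frame of tray between 0 and 0.008 m and x of tray_cup in the frame of tray between 0.022 and 0.038 m and y of tray_cup in the frame of tray between -0.008 and 0.008 m and x of tray in the frame of riser below -0.05 m), for 0.2 s.
2. the tray is slid fully home into the bay (x of tray in the frame of riser between -0.007 and 0.004 m and y of tray in the frame of riser between -0.005 and 0.005 m and angle between the x axis of tray and the x axis of riser, either way round below 0.05 rad and height (world z) of tray below 0.004 m and angle between tray's own z axis and vertical below 0.04 rad), for 0.2 s.
At the end, for the whole second after the job is handed in: The tapered cups are nested (within 6 mm, 10 to 27 mm up) and upright within 0.12 rad, the lower in its ring (8 mm); the tray lies flat and home in the bay (7 mm in depth, 5 mm sideways, 0.05 rad), all at rest; straight pot and tumblers are within 30 mm of their starts (all of step 2 and horizontal distance between loose_cup and tray_cup below 0.006 m and z of loose_cup in the frame of tray_cup between 0.01 and 0.027 m and angle between each of loose_cup, tray_cup's own z axis and vertical below 0.12 rad and z of tray_cup in the frame of tray between 0 and 0.008 m and x of tray_cup in the frame of tray between 0.022 and 0.038 m and y of tray_cup in the frame of tray between -0.008 and 0.008 m and linear speed of each of loose_cup, tray_cup, tray below 0.02 m/s and not (distance of straight_pot from where it was at the start of the episode above 0.03 m) and not (distance of tumbler_a from where it was at the start of the episode above 0.03 m) and not (distance of tumbler_b from where it was at the start of the episode above 0.03 m)); the robot touches nothing.
It fails at once if the tray is lifted off the table (more than 20 mm) (height (world z) of tray above 0.02 m).
It fails at once if the straight pot is moved more than 30 mm (distance of straight_pot from where it was at the start of the episode above 0.03 m).
It fails at once if a tumbler is moved more than 30 mm (distance of any of tumbler_a, tumbler_b from where it was at the start of the episode above 0.03 m).
It also fails if it takes over 51 s, if anything falls off the work surface, if the arm or the gripper's body presses on something with over 40 N, if the wrist force passes 120 N, or if a joint passes its speed limit or range.

## Working session

There is one attempt and no reset: what is moved stays moved. The work goes in short steps, Python scripts to look and compute and a tool call to move; the robot and the scene stay as the last step left them, time stands still between calls to the robot, and variables do not carry over. Pictures are saved under pics/ and viewed, at most 10 in all, crops included, and the job is handed in when it is done.

Besides the shell and the picture viewer there is one more tool, called after "Request:" in YAML: its name, and indented under it one key for each argument. servo_tool: Moves the arm, as the interface text tells. Its arguments: {"type":"object","properties":{"commands":{"type":"string"}},"required":["commands"]}

```bash
mkdir -p pics; python3 - <<'E'
from bench import *
import cv2,numpy as np
for n in("scene","top"):
    im=camera(n);cv2.imwrite(f"pics/{n}0.png",im)
    c=calibration(n);print(n,c["fx"],c["fy"],c["cx"],c["cy"],np.round(c["R"],4).tolist(),np.round(c["t"],4).tolist())
o=get_obs();print(o)
E
```

```text
scene 492.4227757986287 492.4227757986287 318.34206245315283 190.95103405999345 [[-0.4197, -0.9076, 0.0114], [-0.5604, 0.2492, -0.7898], [0.714, -0.3379, -0.6132]] [0.3117, 0.324, 1.0687]
top 382.1960490098221 382.1960490098221 319.2683570139791 197.3162077775495 [[-0.0292, -0.9991, -0.0321], [-0.9824, 0.0346, -0.1834], [0.1843, 0.0262, -0.9825]] [0.1117, 0.54, 1.1865]
{'time_s': 0.1, 'q': array([-1.48830881e+00,  1.81489096e-01,  1.60792266e+00, -1.55225865e-05,
        1.35378495e+00, -2.06300786e-01]), 'dq': array([-0.00040026, -0.00126551, -0.0020976 , -0.00103495,  0.00204622,
        0.00019339]), 'joint_efforts': array([ 4.59996718e-04, -4.45876050e+01, -3.52239060e+01, -2.76186111e-04,
        4.08660999e-03,  6.16515138e-06]), 'eef_pos': array([ 0.16372415, -0.55067474,  0.23045459]), 'eef_rot': array([-8.00958300e-04,  9.89592705e-01,  1.43894525e-01,  4.20556177e-05]), 'wrist_force': array([-0.27338636,  0.9357199 , -1.26490643]), 'torque': array([ 0.03156124, -0.0308329 , -0.07010936]), 'grasp_force': 0.0, 'opening': 0.9999643728245582}
```

View pics/scene0.png

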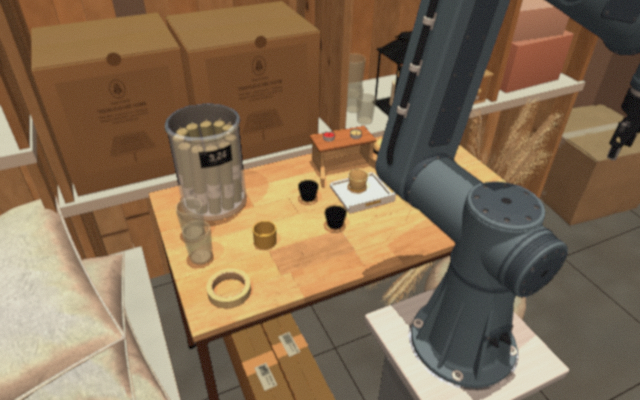

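View pics/top0.png

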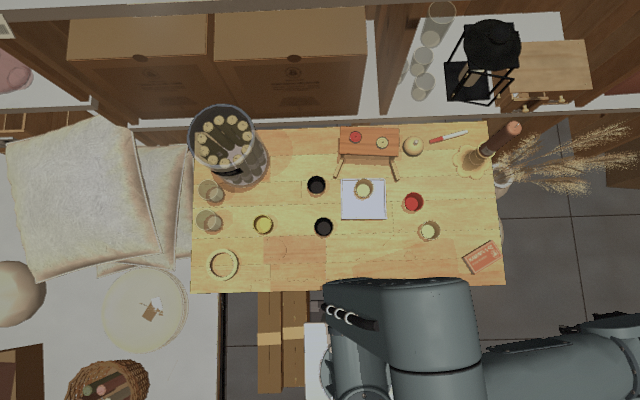

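The top view shows brass candidates at (263,225) and (428,231). The tray cup is at (363,188), with black and red look-alikes at (316,185), (323,227) and (413,202). The tray is at about (363,200) and the riser at about (368,145). I'll take a close crop of the two loose brass ones.

```bash
python3 - <<'E'
import cv2,numpy as np
t=cv2.imread("pics/top0.png");s=cv2.imread("pics/scene0.png")
def c(im,u,v,h=25,S=6):return cv2.resize(im[v-h:v+h,u-h:u+h],None,fx=S,fy=S,interpolation=cv2.INTER_CUBIC)[:260,:260]
def c(im,u,v,h):return cv2.resize(im[v-h:v+h,u-h:u+h],(260,260),interpolation=cv2.INTER_CUBIC)
a=np.hstack([c(t,263,225,20),c(t,428,231,20),c(s,264,235,22)])
b=np.hstack([c(t,363,200,32),c(t,368,150,40),c(s,360,180,45)])
cv2.imwrite("pics/crop1.png",np.vstack([a,b]))
E
```

```text
(no output)
```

View pics/crop1.png

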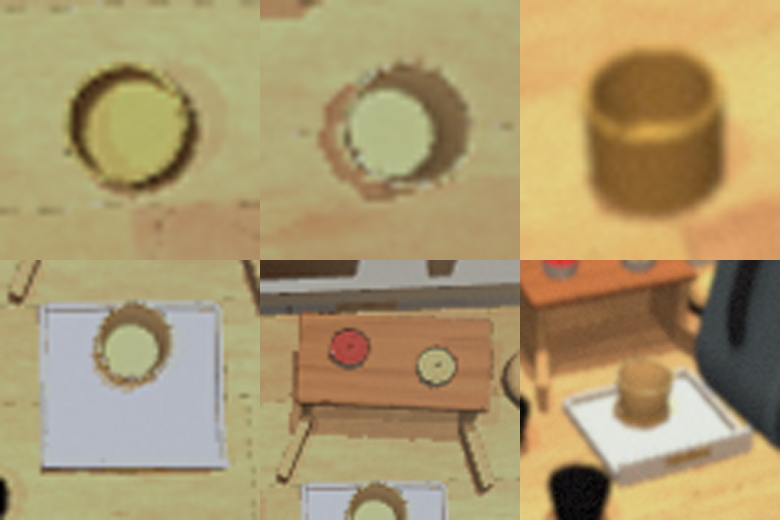

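The top-right crop has a small floor and a wide rim like the tray cup, so (428,231) is the loose tapered cup. The left one at (263,225) has a full floor and vertical walls, so it is the straight pot. Next I'll measure.

```bash
cat > h.py <<'E'
import cv2,numpy as np
from bench import *
def ray(n,u,v,z):
    c=calibration(n);R=np.array(c["R"]);t=np.array(c["t"])
    d=R.T@np.array([(u-c["cx"])/c["fx"],(v-c["cy"])/c["fy"],1]);o=-R.T@t
    return (o+d*(z-o[2])/d[2])[:2]
def proj(n,X):
    c=calibration(n);p=np.array(c["R"])@np.array(X)+np.array(c["t"])
    return c["fx"]*p[0]/p[2]+c["cx"],c["fy"]*p[1]/p[2]+c["cy"]
def mask(im,lo,hi,box):
    h=cv2.cvtColor(im,cv2.COLOR_BGR2HSV);m=cv2.inRange(h,lo,hi);k=np.zeros_like(m);x0,y0,x1,y1=box;k[y0:y1,x0:x1]=255
    return m&k
def big(m):
    return max(cv2.findContours(m,cv2.RETR_EXTERNAL,cv2.CHAIN_APPROX_NONE)[0],key=cv2.contourArea)
E
python3 - <<'E'
from h import *
im=cv2.imread("pics/top0.png")
h=cv2.cvtColor(im,cv2.COLOR_BGR2HSV)
for n,(u,v) in dict(tray=(350,205),roof=(370,148),table=(300,200),floorL=(427,231),wallL=(435,226),shadow=(420,231)).items(): print(n,h[v,u])
m=mask(im,(0,0,150),(180,50,255),(330,170,396,226))
r=cv2.minAreaRect(big(m));print("tray",r);b=cv2.boxPoints(r)
print([[np.round(p,1).tolist(),np.round(ray("top",*p,.014),4).tolist(),np.round(ray("top",*p,.03),4).tolist()] for p in b])
for p in [(339.7,126.3),(399.4,128.5),(398.2,156.5),(339.1,154)]:print("roof",ray("top",*p,.096))
# rows through cups: print gray profiles
g=cv2.cvtColor(im,cv2.COLOR_BGR2GRAY)
print(h[231,415:445].tolist());print(h[218:246,430].tolist())
print("cups guess",ray("top",430.5,230,.046),ray("top",363.5,187,.05))
# cheek tip region
d=cv2.resize(im[120:225,325:410],None,fx=7,fy=5.5,interpolation=cv2.INTER_CUBIC);cv2.imwrite("pics/crop2.png",d)
E
```

```text
tray [110  20 195]
roof [ 13 130 174]
table [ 25  85 178]
floorL [ 33  68 184]
wallL [ 17 116 119]
shadow [ 28  80 170]
tray ((363.5, 198.0), (40.0, 47.0), 90.0)
[[[340.0, 178.0], [0.614, 0.0236], [0.6102, 0.0241]], [[387.0, 178.0], [0.6082, -0.1337], [0.6045, -0.1312]], [[387.0, 218.0], [0.4734, -0.1254], [0.4713, -0.123]], [[340.0, 218.0], [0.4785, 0.0289], [0.4764, 0.0293]]]
roof [0.76577671 0.02037332]
roof [ 0.75039742 -0.17045032]
roof [ 0.65749129 -0.1603996 ]
roof [0.67299001 0.02590163]
[[25, 87, 164], [25, 86, 174], [15, 123, 156], [16, 120, 159], [19, 102, 167], [28, 80, 170], [25, 100, 127], [33, 72, 188], [33, 63, 185], [34, 67, 184], [33, 65, 184], [33, 68, 184], [33, 68, 184], [33, 69, 185], [33, 71, 184], [32, 70, 183], [33, 69, 184], [33, 70, 185], [32, 70, 181], [27, 87, 138], [18, 120, 102], [18, 116, 108], [18, 118, 115], [19, 116, 119], [19, 108, 135], [23, 85, 172], [26, 80, 178], [26, 80, 178], [26, 80, 178], [26, 82, 178]]
[[24, 85, 178], [24, 87, 178], [24, 78, 169], [17, 119, 122], [18, 114, 132], [18, 121, 122], [18, 116, 117], [25, 92, 139], [33, 68, 185], [33, 68, 185], [32, 68, 185], [32, 68, 184], [33, 69, 184], [32, 70, 183], [33, 70, 183], [32, 69, 184], [33, 69, 184], [33, 68, 185], [34, 69, 186], [33, 70, 171], [19, 113, 111], [23, 91, 160], [17, 115, 144], [22, 93, 179], [22, 90, 178], [21, 94, 177], [21, 97, 176], [20, 98, 175]]
cups guess [ 0.42642939 -0.25551366] [ 0.57262178 -0.05031522]
```

View pics/crop2.png

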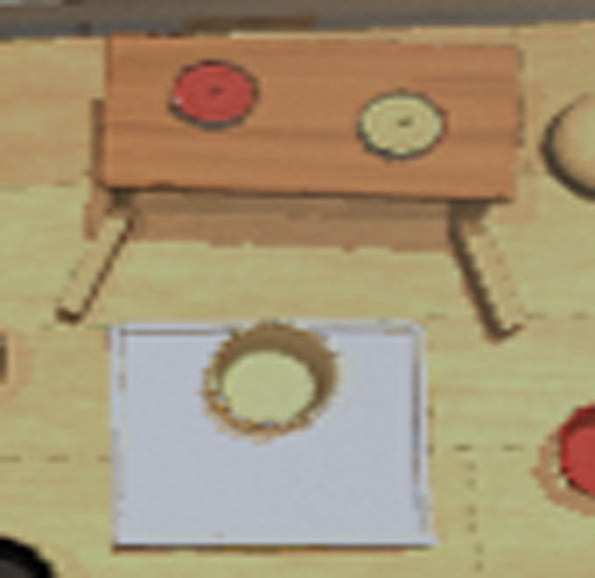

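```bash
python3 - <<'E'
from h import *
P=lambda u,v,z:np.round(ray("top",u,v,z),4)
print("loose rim",P(430.3,230.2,.046),"floor",P(427.8,231.6,.003))
print("traycup rim",P(363.6,188.7,.05),"floor",P(325+267/7,120+386/5.5,.007))
print("tips",P(334.7,178.2,.034),P(397.4,180.9,.034))
print("tray front bottom",P(341.1,219.6,0),P(387.4,219.2,0),"rear top",P(341,178.5,.014),P(385.3,178.5,.014))
o=get_obs();e=o["eef_pos"];print(e)
# scene: tray cup rim expected
print(proj("scene",(.5725,-.05,.05)))
E
```

```text
loose rim [ 0.4258 -0.2548] floor [ 0.4254 -0.2575]
traycup rim [ 0.567  -0.0504] floor [ 0.5708 -0.0525]
tips [0.6092 0.0418] [ 0.5925 -0.164 ]
tray front bottom [0.4748 0.0251] [ 0.4711 -0.1285] rear top [0.6122 0.0203] [ 0.6067 -0.1279]
[ 0.16372415 -0.55067474  0.23045459]
(np.float64(357.82775256613303), np.float64(174.55116939484017))
```

Request:
servo_tool:
  commands: "0 0 0.124 0 0 0 1; 0 0 0.124 0 0 0 1; 0 0 0.123 0 0 0 1; 0 0 0 27 -36 0 1; 0 0 0 27 -36 0 1"

```text
time_s: 0.72
eef_pos: [0.2237, -0.4829, 0.2306]
eef_rot: [-0.001, 0.999, -0.042, -0.0]
wrist_force: [0.2, -0.4, -0.5]
opening: 0.999
grasp_force: 0.0
```

Request:
servo_tool:
  commands: "0 0 0 37 -49 0 1; 0 0 0 37 -49 0 1; 0 0 0 37 -49 0 1; 0 0 0 37 -49 0 1; 0 0 0 0 0 0 1"

```text
time_s: 1.35
eef_pos: [0.3891, -0.2971, 0.231]
eef_rot: [-0.001, 0.999, -0.038, 0.0]
wrist_force: [-0.3, -1.6, -0.3]
opening: 0.994
grasp_force: 0.0
```

Request:
servo_tool:
  commands: "0 0 0 17 -22 -0 1; 0 0 0 16.5 -22.4 0 1; 0 0 0 0 0 50 1; 0 0 0 0 0 50 1; 0 0 0 0 0 0 1"

```text
time_s: 1.98
eef_pos: [0.421, -0.2575, 0.1275]
eef_rot: [-0.003, 0.999, -0.042, -0.004]
wrist_force: [0.0, -0.1, 0.6]
opening: 1.0
grasp_force: 0.0
```

```bash
python3 - <<'E'
from h import *
t=camera("top");s=camera("scene")
e=get_obs()["eef_pos"];print(e,proj("scene",(.4255,-.2555,.046)),proj("scene",e),proj("top",e))
u,v=map(int,proj("scene",(.4255,-.2555,.046)))
c=lambda im,u,v:cv2.resize(im[v-40:v+40,u-50:u+50],(400,320),interpolation=cv2.INTER_CUBIC)
cv2.imwrite("pics/crop3.png",np.hstack([c(s,u,v),c(t,430,230)]))
E
```

```text
[ 0.42402901 -0.26018144  0.13216603] (np.float64(444.1538417193051), np.float64(185.9885471292289)) (np.float64(451.017781666685), np.float64(161.36443732199652)) (np.float64(439.5708037908613), np.float64(227.85999441320132))
```

View pics/crop3.png

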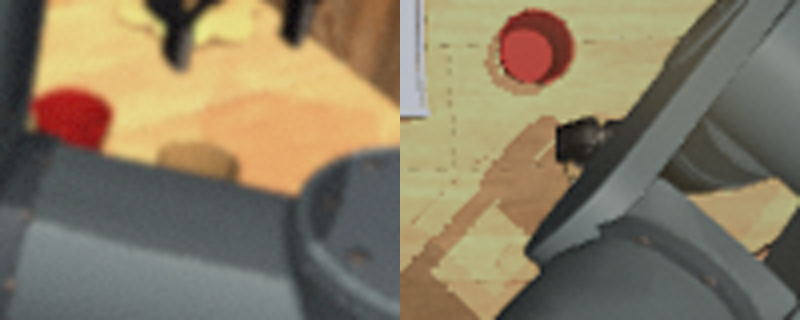

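The scene crop shows the brass rim at about (443,184), against a predicted (444,186), so the position holds. Descending.

Request:
servo_tool:
  commands: "0 0 0 1.5 -5 40 1; 0 0 0 0 0 40 1; 0 0 0 0 0 29 1; 0 0 0 0 0 0 1; 0 0 0 0 0 0 1"

```text
time_s: 2.7
eef_pos: [0.4276, -0.2561, 0.0247]
eef_rot: [0.001, 0.999, -0.041, 0.002]
wrist_force: [-0.3, 0.3, 0.7]
opening: 1.001
grasp_force: 0.0
```

```bash
python3 - <<'E'
from h import *
o=get_obs();print(o["eef_pos"],o["wrist_force"])
E
```

```text
[ 0.42759209 -0.25612204  0.02474121] [-0.30906023  0.33443803  0.65973675]
```

Request:
servo_tool:
  commands: "0 0 0 -1.5 0 3 0.5; 0 0 0 0 0 0 0.5; 0 0 0 0 0 0 0.5; 0 0 0 0 0 0 0.5; 0 0 0 0 0 0 0.5"

```text
time_s: 3.32
eef_pos: [0.4253, -0.255, 0.0214]
eef_rot: [0.001, 0.999, -0.041, 0.001]
wrist_force: [-4.1, 2.4, 13.0]
opening: 0.684
grasp_force: 61.2
```

Request:
servo_tool:
  commands: "0 0 0 0 0 -10 0.5; 0 0 0 0 0 -25 0.5; 0 0 0 0 0 -40 0.5; 0 0 0 0 0 -40 0.5; 0 0 0 0 0 0 0.5"

```text
time_s: 3.95
eef_pos: [0.4265, -0.256, 0.1382]
eef_rot: [0.003, 0.999, -0.041, 0.003]
wrist_force: [-0.9, -0.3, -2.2]
opening: 0.684
grasp_force: 64.7
```

Request:
servo_tool:
  commands: "0 0 0 21 -36 0 0.5; 0 0 0 21 -36 0 0.5; 0 0 0 21 -36 0 0.5; 0 0 0 21 -36 0 0.5; 0 0 0 21 -36 0 0.5"

```text
time_s: 4.58
eef_pos: [0.5437, -0.0819, 0.1329]
eef_rot: [-0.0, 0.999, -0.041, -0.001]
wrist_force: [0.5, 0.3, -1.8]
opening: 0.68
grasp_force: 64.8
```

Request:
servo_tool:
  commands: "0 0 0 21 -35 0 0.5; 0 0 0 0 0 0 0.5; 0 0 0 0 0 0 0.5"

```text
time_s: 4.95
eef_pos: [0.5667, -0.0502, 0.1331]
eef_rot: [-0.0, 0.999, -0.041, -0.001]
wrist_force: [0.5, -0.4, -1.6]
opening: 0.684
grasp_force: 64.9
```

```bash
python3 - <<'E'
from h import *
t=camera("top");s=camera("scene")
e=get_obs()["eef_pos"];print(e)
b=e-[0,0,.0214]
for n in("scene","top"):print(n,[np.round(proj(n,X),1).tolist() for X in (b,b+[0,0,.046],(.570,-.052,.05),(.570,-.052,.004))])
c=lambda im,u,v:cv2.resize(im[v-45:v+45,u-45:u+45],(400,400),interpolation=cv2.INTER_CUBIC)
cv2.imwrite("pics/crop4.png",np.hstack([c(s,358,165),c(t,363,190)]))
E
```

```text
[ 0.56686103 -0.05096867  0.13364164]
scene [[360.4, 158.1], [361.4, 144.6], [358.8, 174.8], [357.9, 187.1]]
top [[365.5, 184.6], [366.8, 181.2], [364.1, 187.8], [362.9, 190.6]]
```

View pics/crop4.png

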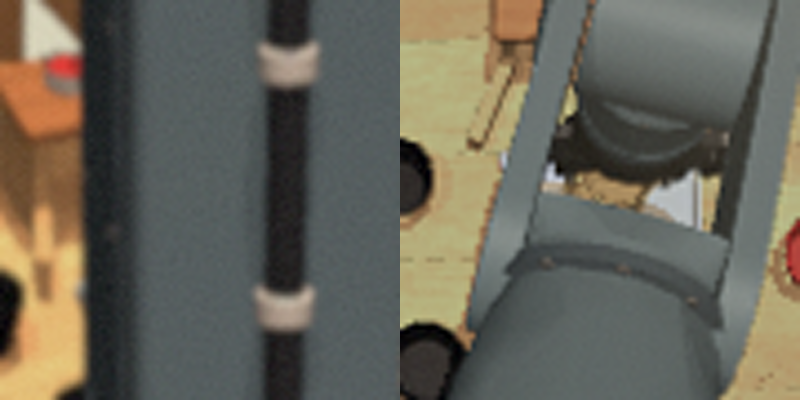

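Request:
servo_tool:
  commands: "0 0 0 3 1 30 0.5; 0 0 0 0 0 30 0.5; 0 0 0 0 0 6 0.5; 0 0 0 0 0 0 0.5"

```text
time_s: 5.55
eef_pos: [0.5705, -0.0521, 0.0685]
eef_rot: [-0.0, 0.999, -0.042, -0.0]
wrist_force: [-0.4, 0.7, -1.8]
opening: 0.687
grasp_force: 64.9
```

Request:
servo_tool:
  commands: "0 0 0 0 0 4 0.5; 0 0 0 0 0 4 0.5; 0 0 0 0 0 0 0.5"

```text
time_s: 5.92
eef_pos: [0.5706, -0.0514, 0.0603]
eef_rot: [-0.0, 0.999, -0.041, -0.0]
wrist_force: [0.0, 0.5, -1.5]
opening: 0.684
grasp_force: 64.9
```

Request:
servo_tool:
  commands: "0 0 0 0 0 4 0.5; 0 0 0 0 0 4 0.5; 0 0 0 0 0 3 0.5; 0 0 0 0 0 0 0.5; 0 0 0 0 0 0 0.5"

```text
time_s: 6.55
eef_pos: [0.5706, -0.0514, 0.0492]
eef_rot: [-0.0, 0.999, -0.041, -0.0]
wrist_force: [-0.5, 0.6, -3.1]
opening: 0.682
grasp_force: 64.9
```

Request:
servo_tool:
  commands: "0 0 0 0 0 1.5 0.5; 0 0 0 0 0 1.5 0.5; 0 0 0 0 0 0 0.5; 0 0 0 0 0 0 0.5"

```text
time_s: 7.05
eef_pos: [0.5707, -0.0515, 0.0463]
eef_rot: [-0.0, 0.999, -0.041, -0.0]
wrist_force: [-0.6, 0.7, -1.0]
opening: 0.685
grasp_force: 65.0
```

Request:
servo_tool:
  commands: "0 0 0 0 0 1.5 0.5; 0 0 0 0 0 0 0.5; 0 0 0 0 0 0 0.5"

```text
time_s: 7.42
eef_pos: [0.571, -0.0511, 0.0454]
eef_rot: [-0.0, 0.999, -0.041, 0.0]
wrist_force: [-2.1, 4.0, 6.2]
opening: 0.681
grasp_force: 67.5
```

Request:
servo_tool:
  commands: "0 0 0 0 0 0 0.8; 0 0 0 0 0 0 1; 0 0 0 0 0 0 1; 0 0 0 0 0 0 1; 0 0 0 0 0 -10 1"

```text
time_s: 8.05
eef_pos: [0.5699, -0.0514, 0.0543]
eef_rot: [-0.0, 0.999, -0.041, -0.001]
wrist_force: [0.8, 0.4, -0.2]
opening: 0.998
grasp_force: 0.0
```

Request:
servo_tool:
  commands: "0 0 0 0 0 -20 1; 0 0 0 0 0 -40 1; 0 0 0 0 0 -40 1; 0 0 0 -40 0 0 1; 0 0 0 -40 0 0 1"

```text
time_s: 8.68
eef_pos: [0.4907, -0.0451, 0.1562]
eef_rot: [0.0, 0.999, -0.041, 0.001]
wrist_force: [0.5, -0.1, -0.3]
opening: 1.004
grasp_force: 0.0
```

Request:
servo_tool:
  commands: "0 0 0 -40 0 0 1; 0 0 0 -40 0 0 1; 0 0 0 -20 0 0 1; 0 0 0 0 0 0 1"

```text
time_s: 9.18
eef_pos: [0.3908, -0.0367, 0.1554]
eef_rot: [0.0, 0.999, -0.041, 0.001]
wrist_force: [0.2, 0.1, -0.4]
opening: 1.002
grasp_force: 0.0
```

```bash
python3 - <<'E'
from h import *
t=camera("top");s=camera("scene")
o=get_obs();print(o["eef_pos"],o["opening"])
c=lambda im,u,v,h:cv2.resize(im[v-h:v+h,u-h:u+h],(400,400),interpolation=cv2.INTER_CUBIC)
cv2.imwrite("pics/top5.png",t);cv2.imwrite("pics/crop5.png",np.hstack([c(s,358,175,45),c(t,363,190,45)]))
E
```

```text
[ 0.39233305 -0.03714671  0.15568759] 1.0020359675294839
```

View pics/crop5.png

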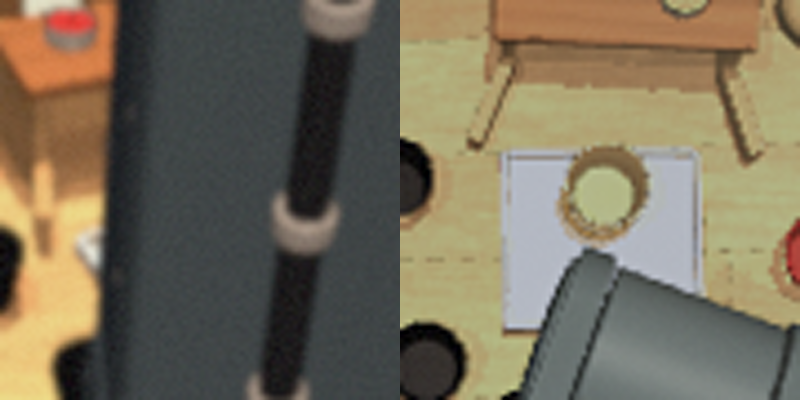

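The top crop shows the cups concentric at about (363,189) in the full image, with the tray unmoved and still clear of the bay. Next I'll lower the open fingers behind the lip as a two-point pusher.

Request:
servo_tool:
  commands: "0 0 0 40 4 0 1; 0 0 0 0 0 50 1; 0 0 0 0 0 50 1; 0 0 0 0 0 40 1; 0 0 0 0 0 12 1"

```text
time_s: 9.9
eef_pos: [0.4298, -0.0435, 0.0005]
eef_rot: [-0.001, 0.999, -0.041, -0.002]
wrist_force: [0.3, 0.7, 0.9]
opening: 1.002
grasp_force: 0.0
```

Request:
servo_tool:
  commands: "0 0 0 0 0 1 1; 0 0 0 7 0 0 1; 0 0 0 7 0 0 1; 0 0 0 5 0 0 1; 0 0 0 0 0 0 1"

```text
time_s: 10.52
eef_pos: [0.4506, -0.0458, 0.0023]
eef_rot: [0.0, 0.999, -0.041, 0.001]
wrist_force: [-0.8, -0.0, 0.4]
opening: 0.997
grasp_force: 0.0
```

Request:
servo_tool:
  commands: "0 0 0 5 0 0 1; 0 0 0 5 0 0 1; 0 0 0 5 0.2 0 1; 0 0 0 5 0.2 0 1; 0 0 0 5 0.2 0 1"

```text
time_s: 11.15
eef_pos: [0.4715, -0.0466, 0.0008]
eef_rot: [-0.001, 0.999, -0.04, -0.004]
wrist_force: [-8.0, 2.9, 4.6]
opening: 0.999
grasp_force: 3.8
```

Request:
servo_tool:
  commands: "0 0 0 5 0.2 0 1; 0 0 0 5 0.2 0 1; 0 0 0 5 0.2 0 1; 0 0 0 5 0.2 0 1; 0 0 0 5 0.2 0 1"

```text
time_s: 11.78
eef_pos: [0.497, -0.0504, 0.0008]
eef_rot: [-0.001, 0.999, -0.041, -0.003]
wrist_force: [-7.0, 0.3, 4.4]
opening: 0.997
grasp_force: 3.9
```

```bash
python3 - <<'E'
from h import *
t=camera("top")
o=get_obs();print(o["eef_pos"],o["wrist_force"],o["torque"])
cv2.imwrite("pics/crop6.png",cv2.resize(t[120:225,325:410],None,fx=7,fy=5.5,interpolation=cv2.INTER_CUBIC))
E
```

```text
[ 0.4980548  -0.0506838   0.00096911] [-3.91483295  1.16653736 -2.41878878] [0.13981697 0.54519311 0.09228617]
```

View pics/crop6.png

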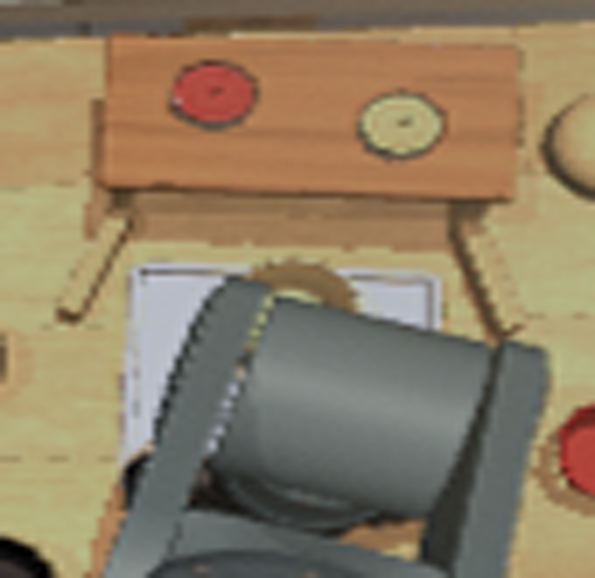

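The tray now slides square with the riser: its rear corners are at crop (132,268) and (440,275), between the cheeks. I'll check the offset.

```bash
python3 - <<'E'
from h import *
for u,v,z in[(325+132/7,120+268/5.5,.014),(325+440/7,120+275/5.5,.014),(339.9,154,.096),(398.3,156.4,.096)]:
    p=ray("top",u,v,z)-[.6738,-.0681];print(np.round([p@[.9966,-.082],p@[.082,.9966]],4))
E
```

```text
[-0.0344  0.0749]
[-0.0322 -0.073 ]
[-0.0084  0.0911]
[-0.0083 -0.0936]
```

Request:
servo_tool:
  commands: "0 0 0 5 0.2 0 1; 0 0 0 5 0.2 0 1; 0 0 0 5 0.2 0 1; 0 0 0 5 0.2 0 1; 0 0 0 5 0.2 0 1"

```text
time_s: 12.45
eef_pos: [0.5221, -0.0536, 0.0008]
eef_rot: [-0.001, 0.999, -0.041, -0.003]
wrist_force: [-7.7, 1.4, 2.8]
opening: 0.995
grasp_force: 3.6
```

Request:
servo_tool:
  commands: "0 0 0 5 0.2 0 1; 0 0 0 5 0.2 0 1; 0 0 0 5 0.2 0 1; 0 0 0 5 0 0 1; 0 0 0 5 0 0 1"

```text
time_s: 13.08
eef_pos: [0.547, -0.0563, 0.0008]
eef_rot: [-0.001, 0.999, -0.041, -0.003]
wrist_force: [-6.4, 0.4, 3.0]
opening: 1.001
grasp_force: 3.7
```

Request:
servo_tool:
  commands: "0 0 0 5 0 0 1; 0 0 0 5 0 0 1; 0 0 0 5 0 0 1; 0 0 0 5 0 0 1; 0 0 0 5 0 0 1"

```text
time_s: 13.7
eef_pos: [0.5719, -0.0584, 0.0009]
eef_rot: [-0.001, 0.999, -0.041, -0.003]
wrist_force: [-8.6, 1.4, 4.5]
opening: 0.998
grasp_force: 3.9
```

Request:
servo_tool:
  commands: "0 0 0 4 0 0 1; 0 0 0 4 0 0 1; 0 0 0 4 0 0 1; 0 0 0 3 0 0 1; 0 0 0 2 0 0 1"

```text
time_s: 14.32
eef_pos: [0.5889, -0.0599, 0.0008]
eef_rot: [-0.0, 0.999, -0.041, -0.003]
wrist_force: [-7.4, 0.2, 4.1]
opening: 0.999
grasp_force: 4.1
```

Request:
servo_tool:
  commands: "0 0 0 1.5 0 0 1; 0 0 0 1.5 0 0 1; 0 0 0 1.5 0 0 1"

```text
time_s: 14.7
eef_pos: [0.5932, -0.0602, 0.0009]
eef_rot: [-0.0, 0.999, -0.041, -0.003]
wrist_force: [-7.5, 0.0, 2.9]
opening: 1.003
grasp_force: 3.9
```

Request:
servo_tool:
  commands: "0 0 0 1.5 0 0 1; 0 0 0 1.5 0 0 1"

```text
time_s: 14.95
eef_pos: [0.5962, -0.0604, 0.0009]
eef_rot: [-0.0, 0.999, -0.041, -0.003]
wrist_force: [-7.7, 0.6, 3.6]
opening: 1.001
grasp_force: 3.9
```

Request:
servo_tool:
  commands: "0 0 0 1 0 0 1; 0 0 0 1 0 0 1"

```text
time_s: 15.2
eef_pos: [0.5972, -0.0605, 0.0009]
eef_rot: [-0.001, 0.999, -0.041, -0.004]
wrist_force: [-14.7, 0.5, 10.0]
opening: 0.999
grasp_force: 7.2
```

Request:
servo_tool:
  commands: "0 0 0 1 0 0 1; 0 0 0 1 0 0 1"

```text
time_s: 15.45
eef_pos: [0.5972, -0.0605, 0.0008]
eef_rot: [-0.001, 0.999, -0.041, -0.006]
wrist_force: [-23.2, -0.2, 18.9]
opening: 0.999
grasp_force: 11.5
```

Force rises with no travel, so the tray is against the back wall. Backing off and looking.

Request:
servo_tool:
  commands: "0 0 0 -3 0 0 1; 0 0 0 -10 0 0 1; 0 0 0 -20 0 0 1; 0 0 0 -30 0 -20 1; 0 0 0 -30 0 -40 1"

```text
time_s: 16.08
eef_pos: [0.5076, -0.0533, 0.0609]
eef_rot: [-0.0, 0.999, -0.041, -0.001]
wrist_force: [1.0, -0.2, 1.5]
opening: 1.003
grasp_force: 0.0
```

Request:
servo_tool:
  commands: "0 0 0 -40 0 -40 1; 0 0 0 -40 0 -40 1; 0 0 0 -40 0 0 1; 0 0 0 0 0 0 1; 0 0 0 0 0 0 1"

```text
time_s: 16.7
eef_pos: [0.391, -0.0442, 0.1422]
eef_rot: [0.0, 0.999, -0.041, 0.001]
wrist_force: [-0.3, -1.1, 0.7]
opening: 0.998
grasp_force: 0.0
```

```bash
python3 - <<'E'
from h import *
t=camera("top");s=camera("scene")
o=get_obs();print(o["eef_pos"],o["wrist_force"])
a=cv2.resize(t[110:200,320:415],(475,450),interpolation=cv2.INTER_CUBIC)
b=cv2.resize(s[110:210,290:360],(315,450),interpolation=cv2.INTER_CUBIC)
cv2.imwrite("pics/crop7.png",np.hstack([a,b]));cv2.imwrite("pics/top7.png",t)
# expected lip top outer corners, home
for y in(.075,-.075):
  for z in(.03,0):
    p=np.array([.6738,-.0681])+np.array([.9966,-.082])*-.07+np.array([.082,.9966])*y
    q=proj("top",(*p,z));print(np.round(q,1),"crop",np.round([(q[0]-320)*5,(q[1]-110)*5]))
E
```

```text
[ 0.39111744 -0.04418612  0.14191028] [-0.12598165  1.05753172 -0.48525472]
[343.5 177.9] crop [118. 339.]
[343.3 179.9] crop [116. 350.]
[388.9 179.9] crop [345. 349.]
[387.6 181.9] crop [338. 359.]
```

View pics/crop7.png

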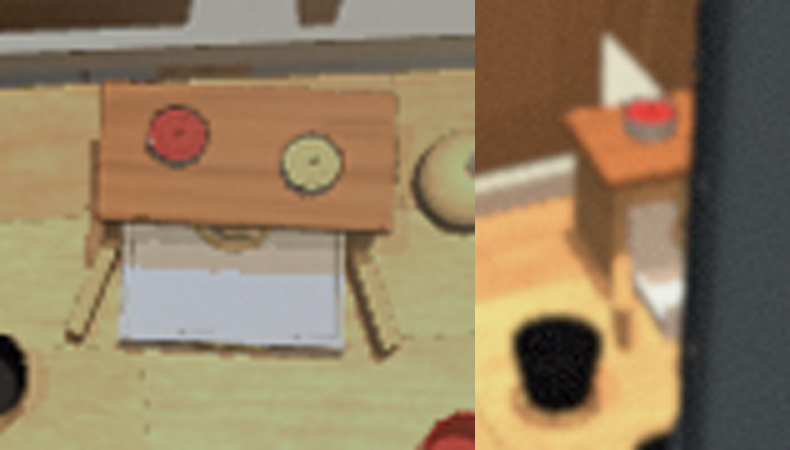

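The lip's front edge runs from crop (118,342) to (342,352). That matches the home prediction and is level with the cheek tips. The nested rim shows under the roof edge at about (232,240). Handing in.

```bash
python3 -c "
from bench import *
print(hand_in())"
```

```text
the job is handed in; nothing more can be done
None
```

I nested the loose tapered cup in the tray cup and slid the tray home against the back wall with its lip level with the cheek tips; I didn't touch the pot or tumblers, and I handed the job in at about 17 s (no verdict was returned).

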